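# Nip a copper bangle in the star-wheel clamp

### The arm

A 7-joint arm with a two-finger parallel gripper is mounted at the origin on the work surface. World frame = base frame: x ahead of the robot, y to its left, z up, the work surface at z = 0. Lengths are in mm, angles in rad, forces in N, time in s.
With the tool pointing down it reaches from about 425 to 875 mm from the base axis. Payload 8.4 kg.
Tool frame: the origin (TCP) lies between the finger pads; the fingertips stand 11 mm ahead of it and the grasp point (between the pads) lies 8 mm behind it; z points along the fingers, y is the direction in which the jaws open and shut (so a half turn about z gives the same grasp; the last joint's range is limited). The gripper opens to 87 mm and grips with 3 to 60 N. Pads are 19 mm wide; open, the fingers measure 117 mm over their backs; the gripper's body (75 mm by 190 mm) begins 51 mm behind the grasp point.
Start: joints at [-1.295, 0.333, 0.04, 1.465, -0.013, 1.343, -0.059], TCP at [237.955, 604.848, 233.546] pointing down, gripper open.
Joint ranges: [-2.58, 2.58], [-0.38, 2.09], [-1.3, 1.39], [0.25, 2.4], [-1.5, 4.64], [0.08, 2.09], [-2.65, 2.65]. Speed limits (rad/s): [2.22, 2.22, 2.79, 2.79, 3.14, 3.14, 3.14].

### API

Orientations are given as a rotation vector (axis times angle).
In Python, from rig import arm gives the robot as it stands.
- The arm moves only by the shell command python3 -m pendant 'ROWS' [FORCE]. ROWS is JSON, a list of rows, each a list of 7 numbers: the turn, a rotation vector about the tool's x, y, z in degrees, then the shift along the tool's x, y, z in cm, then the opening, from 0 (shut) to 1 (fully open). A call has 1 to 20 rows; each row is the pose to reach, as a shift and turn from the pose measured when the call began, along the tool's axes at that moment; what a row does not reach only later rows make up. A row lasts 1/8 s, in which the tool goes at most 62.5 mm and 10.7 degrees, less where a joint would pass 70% of its speed; a pose out of reach is approached as far as the arm can. A call with a gripper value outside its range is refused whole. The fingers move at their own pace and stop on an object; FORCE is the grip in N (left out, the last holds). Time passes only in rows, so rows that repeat a pose let the fingers close. It gives the time, the measured TCP pose, the force and the opening at its end, in the units of the state.
- arm.read_state(): the state, without advancing time (a new reading comes with each control period).
- arm.read_camera(name): name is "scene" or "top"; returns a dict with "image" (384x512x3 uint8, blue, green, red), "camera_matrix" (3x3 intrinsics, pixels), "cam_to_world" (4x4, takes a point from camera to world coordinates). Camera axes: x right, y down, z forward; pixel columns grow to the right and rows downward; lengths in mm; the calibration is good to about 2 mm. A picture is of the moment at which its call begins. There is no depth.
- arm.finish_job(): hands the job in, once; it reports no verdict.
The state is a dict: "time": time; "q": joint angles; "qvel": joint speeds; "joint_efforts": joint torques, N m; "eef_pos": TCP position; "tcp_rot": TCP orientation; "force": force on the tool from outside, world axes, zero at the start; "moment": the same for the moment, N m; "width": finger opening in mm.
Only numpy, scipy, OpenCV 4.12 (cv2) and the standard library are available. Lean on these libraries where they do the work, as an engineer would, in place of code of your own. Each camera call takes 0.05 s, during which the arm holds its last target.

### The job

Place the copper bangle flat over the round steel post of the green clamp and let go of it; only then push the star wheel clockwise (seen from above), spoke after spoke, until the jaw nips the bangle firmly against the post. Stop once a spoke needs about one and a half times the push that turned the wheel freely: do not overtighten the bangle or ram the clamp. Leave everything else on the bench where it is.

Things in the scene. Friction and masses are not known exactly. Their poses are not given: they have to be found in the camera images.
- clamp: Fixed bench clamp, placed and turned differently each time. Green base plate 160 (x) x 345 (y) x 12 mm high; origin on the bench under it, axes along its sides, z up. Steel post at x 0, y -100 mm; upright axis of the star wheel at x 0, y +85 mm; between them, in line along y, the sliding jaw. The plate beside the post (x side) is bare
- seat (a point): centre of the post's foot on top of the base plate (clamp frame 0, -100, 12 mm), axes as the clamp's; the bangle belongs flat on the plate around it. The post: 46 mm diameter, 30 mm tall, top edge chamfered
- guard_edge (a point): middle of the near edge, on top, of the guard, clear plastic edged in yellow (clamp frame 0, 85, 82 mm): a 6 mm plate roofing the far half of the wheel, clamp x 0 to 92, y 2 to 168 mm, with a wall at x 86 to 92 below. Fingers cannot follow a spoke under it: only the near half of the wheel (x below 0) can be worked, spoke after spoke
- hub (a point): point on the star wheel's axis at the height of the spokes' centre line (clamp frame 0, 85, 55 mm), axes as the clamp's. Five level steel spokes 72 degrees apart, 10 mm diameter, ending in 18 mm balls (one red, four black) at 74 mm radius; hub 40 mm diameter, z 45 to 73 mm. 38 mm are free between spokes and plate
- red_spoke (a point): centre of the red ball on the end of one spoke, 74 mm from the wheel's axis. It turns with the wheel
- wheel (a joint): star wheel angle, rad; grows clockwise seen from above, closing the jaw 8 mm per rad (on the near side spokes travel to the clamp's +y). At 0 the red spoke points along the clamp's -x; starts at 0 to 0.5. Stays where left. Turning freely takes a steady 0.42 N m (8 N at 52 mm radius); each 10 N of nip adds 0.08 N m. The nip begins at 2.3 to 3.3 rad, then grows about 100 N per rad
- jaw: steel jaw block 50 (x) x 30 (y) x 34 mm high, driven along the clamp's -y to the post; origin under its centre. Before it a stiffly sprung copper pad, 36 mm wide, on a brass setting screw, out 0 to 6.4 mm: differs each time, unmeasured, so the nip must be felt. Pad starts 42 to 53 mm from the post's axis; it slides the bangle, then nips its wall on the post. Wanted 12 to 48 N; 65 N is too much
- bangle_copper: the copper-coloured (reddish) bangle, loose: plain ring, outer diameter 64, inner 56, height 18 mm, 0.08 to 0.15 kg; origin at the centre of its underside. Lies flat on a cork mat 240 x 220 x 3 mm with two other bangles, in any order, at least 100 mm between centres. Grip it from above across its outside
- bangle_brass: yellow brass bangle of the same size, bystander; origin at the centre of its underside
- bangle_steel: grey steel bangle of the same size, bystander; origin at the centre of its underside
- hammer: hammer lying on the far left of the bench, bystander
- bench_block: steel block 70 x 70 x 25 mm, bystander beyond the clamp
- jar: closed jar 60 mm diameter, 70 mm high, bystander beyond the clamp
- cone: upright wooden cone 68 mm diameter, 112 mm high, bystander to the right
- screwdriver: screwdriver lying to the left of the mat, bystander
Things that resemble listed ones, but are neither listed nor needed, are in the scene too. Leave any black, blue or pink look-alike of the bangle_copper alone.

How it is judged:
By the outcome, as a careful person would: the job done as asked, in the order asked, and still so for the second after the job is handed in, with the robot touching nothing.
It also fails if it takes over 72 s, if anything falls off the work surface, if the arm or the gripper's body presses on something with over 40 N, if the wrist force passes 120 N, or if a joint passes its speed limit or range.

## Working session

There is one attempt and no reset: what is moved stays moved. The work goes in short steps, Python scripts to look and compute and a shell command to move; the robot and the scene stay as the last step left them, time stands still between calls to the robot, and variables do not carry over. Pictures are saved under pics/ and viewed, and the job is handed in when it is done.

```bash
ls; mkdir -p pics; python3 - <<'E'
from rig import arm
import cv2,json
s=arm.read_state(); print({k:(v.tolist() if hasattr(v,'tolist') else v) for k,v in s.items()})
for n in ("scene","top"):
    c=arm.read_camera(n); cv2.imwrite(f"pics/{n}0.png",c["image"]); print(n,c["camera_matrix"],c["cam_to_world"])
E
```

```text
pics
{'time': 0.0, 'q': [-1.2952045883214285, 0.3339247242291594, 0.039844564346595356, 1.4662618765259223, -0.013401168693960163, 1.343312678319649, -0.05850522305696463], 'qvel': [-0.0011139106393206854, 7.183015563977691e-05, -0.001529375971517749, -0.0005408647917047125, -0.0007780079471992859, 0.001216792939592928, 0.0013788275973424062], 'joint_efforts': [-0.0005163318928680383, -65.63642263412476, 1.3345803692936897, -40.3796660900116, -0.05993926199153066, 0.044897570041939616, 0.00014221488072507782], 'eef_pos': [237.7943423847673, 604.4535208407874, 232.65452790886962], 'tcp_rot': [-0.5852355204440747, -3.086390194370278, 0.0025571143637514687], 'force': [0.19614523131868478, -0.7725082865186385, -0.646151656812933], 'moment': [0.016178001588581535, 0.03462790602830287, -0.012081530643186749], 'width': 86.8131139891156}
scene [[379.70324165   0.         262.32974754]
 [  0.         379.70324165 188.23653518]
 [  0.           0.           1.        ]] [[-8.14116680e-01  3.84660376e-01 -4.35029225e-01  1.03785861e+03]
 [ 5.80624963e-01  5.27056450e-01 -6.20553101e-01  7.49758768e+02]
 [-9.41723042e-03 -7.57791458e-01 -6.52428864e-01  8.30695208e+02]
 [ 0.00000000e+00  0.00000000e+00  0.00000000e+00  1.00000000e+00]]
top [[464.63577398   0.         248.51319091]
 [  0.         464.63577398 193.38706553]
 [  0.           0.           1.        ]] [[ 9.86985775e-03 -9.86649602e-01  1.62558139e-01  2.84387432e+02]
 [-9.99947994e-01 -9.32105469e-03  4.13839363e-03  2.54748032e+01]
 [-2.56793112e-03 -1.62590530e-01 -9.86690288e-01  1.63818046e+03]
 [ 0.00000000e+00  0.00000000e+00  0.00000000e+00  1.00000000e+00]]
```

View pics/scene0.png

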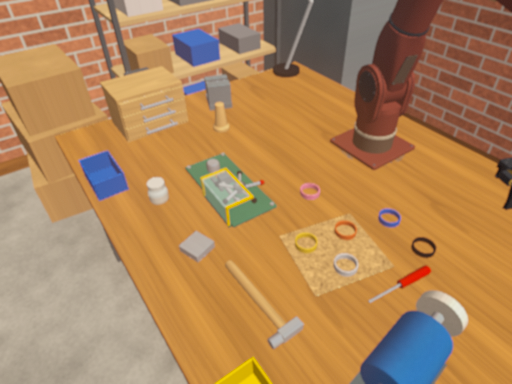

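View pics/top0.png

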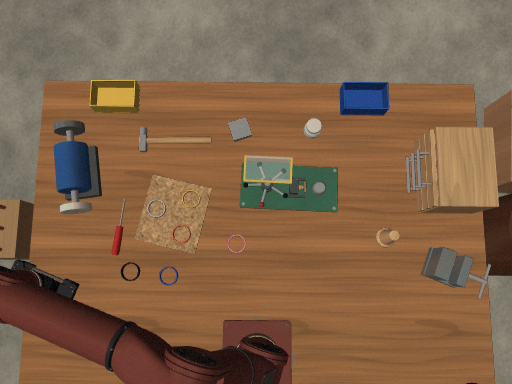

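```bash
python3 - <<'E'
import cv2
i=cv2.imread("pics/top0.png")[90:320,190:420]
cv2.imwrite("pics/crop0.png",cv2.resize(i,None,fx=2.6,fy=2.6,interpolation=cv2.INTER_CUBIC))
E
```

```text
(no output)
```

View pics/crop0.png

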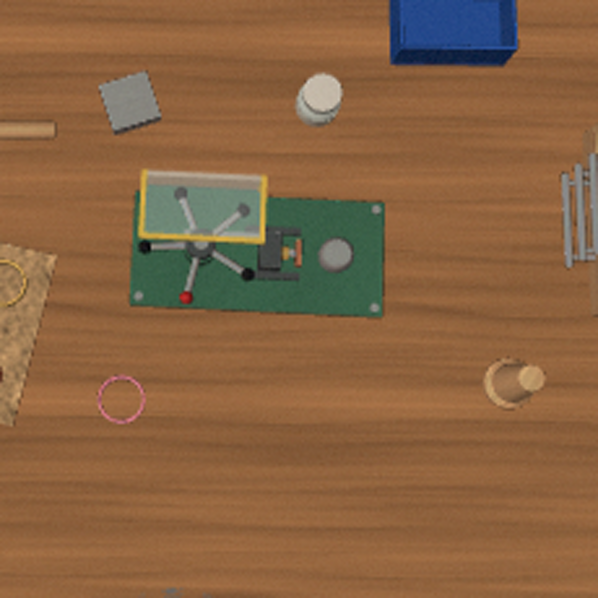

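The top view shows the clamp at about (290,187), with the post at (319,187), the hub at (267,187) and the red ball at (262,204). The copper bangle is at about (182,234) on the mat. Next I'll measure these.

```bash
cat > h.py <<'E'
import numpy as np,cv2
from rig import arm
from scipy.spatial.transform import Rotation as R
def ray(c,uv,z):
    K=c["camera_matrix"];T=c["cam_to_world"]
    uv=np.atleast_2d(np.float64(uv)); d=np.c_[uv,np.ones(len(uv))]@np.linalg.inv(K).T@T[:3,:3].T
    o=T[:3,3]; return o+d*((z-o[2])/d[:,2])[:,None]
def proj(c,p):
    T=np.linalg.inv(c["cam_to_world"]);p=np.atleast_2d(p)@T[:3,:3].T+T[:3,3];q=p@c["camera_matrix"].T
    return q[:,:2]/q[:,2:]
def blobs(m,amin=8):
    n,l,s,ce=cv2.connectedComponentsWithStats(m.astype(np.uint8)*255)
    return [(s[i].tolist(),ce[i].round(1).tolist(),l==i) for i in range(1,n) if s[i,4]>=amin]
E
python3 - <<'E'
from h import *
for n in ("top","scene"):
    c=arm.read_camera(n);im=c["image"];hsv=cv2.cvtColor(im,cv2.COLOR_BGR2HSV)
    H,S,V=[hsv[...,i].astype(int) for i in range(3)]
    g=(H>55)&(H<95)&(S>80)&(V>40)&(V<140)
    bl=[b for b in blobs(g,400)]
    for s,ce,m in bl: 
        pts=np.argwhere(g&m)[:,::-1].astype(np.float32)
        hull=cv2.convexHull(pts); r=cv2.minAreaRect(hull); bx=cv2.boxPoints(r); print(n,"green",s,r); w=ray(c,bx,12); print(w.round(1).tolist())
    red=((H<8)|(H>172))&(S>150)&(V>90)
    print("red",[(s,ce,ray(c,ce,55)[0].round(1).tolist()) for s,ce,m in blobs(red,4)])
    cop=(H<=11)&(S>140)
    for s,ce,m in blobs(cop,15):
        pts=np.argwhere(m)[:,::-1].astype(np.float32)
        if s[2]<40 and len(pts)>=5: print("cop",s,ce,cv2.fitEllipse(cv2.convexHull(pts)) if len(pts)>8 else 0)
E
```

```text
top green [240, 164, 98, 47, 2356] ((288.8043212890625, 187.10975646972656), (96.4621353149414, 43.141597747802734), 2.726310968399048)
[[505.6, 63.3, 12.0], [661.5, 58.0, 12.0], [647.9, -287.0, 12.0], [492.5, -276.4, 12.0]]
red [([259, 202, 5, 5, 19], [261.2, 204.1], [508.3, -11.9, 55.0]), ([179, 225, 5, 1, 5], [181.0, 225.0], [433.6, 261.7, 55.0]), ([112, 226, 11, 29, 178], [116.4, 240.3], [379.4, 479.6, 55.0]), ([173, 226, 5, 7, 8], [174.5, 228.8], [420.4, 283.4, 55.0]), ([188, 229, 2, 4, 4], [188.8, 230.5], [415.1, 234.4, 55.0]), ([173, 236, 3, 5, 5], [173.8, 238.0], [389.1, 284.7, 55.0]), ([184, 238, 5, 4, 6], [186.2, 239.8], [383.4, 242.3, 55.0]), ([19, 299, 3, 6, 7], [20.4, 301.3], [173.8, 788.1, 55.0]), ([37, 308, 4, 2, 4], [38.5, 308.5], [151.1, 725.8, 55.0]), ([9, 310, 2, 3, 4], [9.2, 310.8], [142.7, 822.6, 55.0]), ([56, 315, 2, 6, 7], [56.6, 317.3], [123.4, 663.5, 55.0]), ([6, 317, 4, 2, 4], [7.5, 317.5], [121.1, 826.2, 55.0]), ([12, 317, 6, 2, 7], [14.3, 317.3], [122.0, 803.7, 55.0]), ([60, 317, 5, 5, 6], [62.3, 318.8], [118.8, 644.2, 55.0]), ([25, 320, 3, 3, 4], [26.0, 3
[... 1312 characters left out ...]
]), ([90, 349, 5, 5, 8], [92.2, 350.8], [18.2, 538.6, 55.0]), ([72, 350, 3, 2, 4], [73.0, 350.5], [18.5, 601.6, 55.0]), ([96, 353, 5, 4, 12], [98.4, 354.4], [7.1, 517.6, 55.0]), ([103, 354, 3, 8, 9], [103.7, 357.2], [-1.5, 499.7, 55.0]), ([112, 362, 3, 3, 4], [113.0, 362.8], [-18.7, 468.3, 55.0]), ([113, 370, 6, 3, 8], [115.4, 371.0], [-44.0, 459.1, 55.0]), ([122, 377, 2, 4, 4], [122.2, 378.5], [-67.0, 435.7, 55.0])]Traceback (most recent call last):
  File "<stdin>", line 15, in <module>
cv2.error: OpenCV(4.12.0) /io/opencv/modules/imgproc/src/shapedescr.cpp:361: error: (-201:Incorrect size of input array) There should be at least 5 points to fit the ellipse in function 'fitEllipseNoDirect'
```

```bash
python3 - <<'E'
from h import *
for n in ("top","scene"):
    c=arm.read_camera(n);im=c["image"];hsv=cv2.cvtColor(im,cv2.COLOR_BGR2HSV)
    H,S,V=[hsv[...,i].astype(int) for i in range(3)]
    x0,y0,w,h=(150,210,60,45) if n=="top" else (325,215,40,30)
    cop=np.zeros(H.shape,bool); cop[y0:y0+h,x0:x0+w]=True
    cop&=((H<=10)|(H>170))&(S>110)
    bs=[b for b in blobs(cop,1)]; pts=np.vstack([np.argwhere(b[2])[:,::-1] for b in bs])
    print(n,"n",len(pts),pts.min(0),pts.max(0))
    w=ray(c,pts,12.)   # mid-height ring, circle fit
    A=np.c_[2*w[:,:2],np.ones(len(w))];s=np.linalg.lstsq(A,(w[:,:2]**2).sum(1),rcond=None)[0]
    print("ring",s[:2],np.sqrt(s[2]+s[0]**2+s[1]**2))
    if n=="top":
        g=(H>55)&(H<95)&(S>80)&(V>40)&(V<140)
        # near edge (bottom): last green row per column
        vis=im.copy()
        # subpixel: gradient of green-ness (G-R)
        d=im[...,1].astype(float)-im[...,2]
        def cross(vals):
            lo,hi=vals[:4].mean(),vals[-4:].mean();t=(lo+hi)/2
            k=np.where((vals[:-1]-t)*(vals[1:]-t)<=0)[0]
            return k[0]+(vals[k[0]]-t)/(vals[k[0]]-vals[k[0]+1]) if len(k) else np.nan
        near=np.array([(u,202+cross(d[202:220,u])) for u in range(270,334)])
        right=np.array([(329+cross(d[v,329:346]),v) for v in range(172,208)])
        left=np.array([(232+cross(d[v,232:248]),v) for v in range(188,207)])
        far=np.array([(u,158+cross(d[158:175,u])) for u in range(300,334)])
        for nm,e in (("near",near),("right",right),("left",left),("far",far)):
            p=ray(c,e,12)[:,:2]; vx,vy,a,b=cv2.fitLine(p.astype(np.float32),cv2.DIST_HUBER,0,.01,.01).ravel(); print(nm,vx,vy,a,b,np.degrees(np.arctan2(vy,vx)))
        cr=im[150:215,230:345]; cv2.imwrite("pics/crop1.png",cv2.resize(cr,None,fx=6.9,fy=6.9,interpolation=cv2.INTER_CUBIC))
    else:
        cr=im[150:225,180:285]; cv2.imwrite("pics/crop2.png",cv2.resize(cr,None,fx=7.5,fy=7.5,interpolation=cv2.INTER_CUBIC))
E
```

```text
top n 80 [172 225] [190 242]
ring [408.02981054 267.53383542] 30.071721218186667
near 0.038266093 0.9992676 495.74728 -136.03508 87.80698
right 0.9989011 -0.046867833 567.2477 -281.76016 -2.686313
left 0.99934584 -0.0361643 539.43134 63.517147 -2.0725136
far 0.039141625 0.99923366 652.90826 -200.45732 87.756775
scene n 1 [352 225] [352 225]
ring [187.16204499 131.7508743 ] 228.88463024819617
```

View pics/crop1.png

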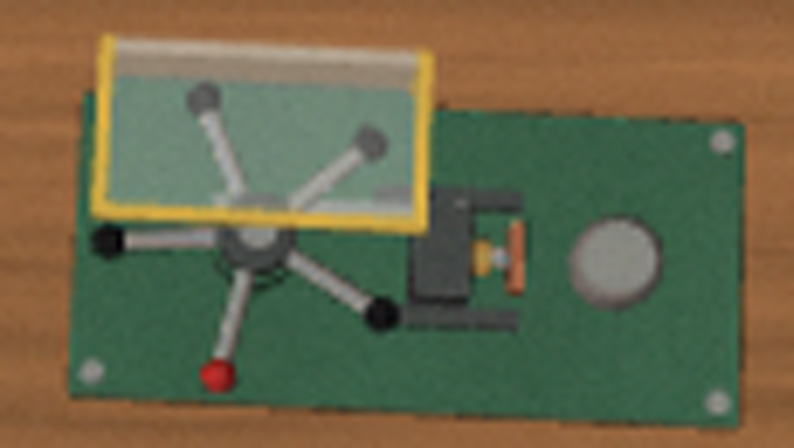

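View pics/crop2.png

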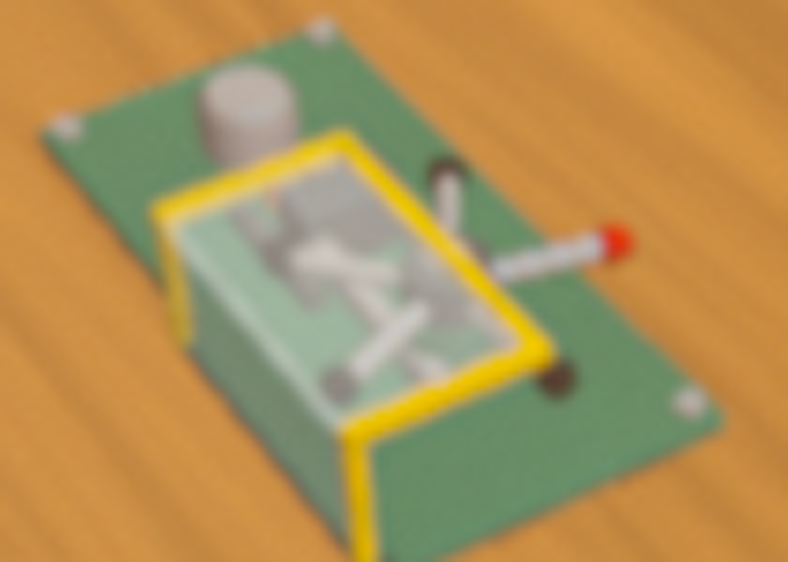

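```bash
cat >> h.py <<'E'
yaw=np.radians(-2.2); Y=np.array([-np.sin(yaw),np.cos(yaw),0]);X=np.array([np.cos(yaw),np.sin(yaw),0]);O=np.array([576.6,-110.0,0])
def cl(x,y,z): return O+X*x+Y*y+np.array([0,0,z])
E
python3 - <<'E'
from h import *
c=arm.read_camera("scene");im=c["image"];b=im.copy()
hsv=cv2.cvtColor(im,cv2.COLOR_BGR2HSV);H,S,V=[hsv[...,i].astype(int) for i in range(3)]
red=((H<6)|(H>174))&(S>170)&(V>110)
for s,ce,m in blobs(red,10): print("red",s,ce)
a=np.radians(8.2)
print("pred red",proj(c,cl(-74*np.cos(a),85+74*np.sin(a),55)))
S_=7
def draw(b,P,col):
    q=(proj(c,P)); cv2.polylines(b,[np.int32((q-off+.5)*S_*8)],True,col,1,cv2.LINE_AA,3)
t=np.linspace(0,2*np.pi,60)
off=np.array([180,140]);cr=cv2.resize(im[140:225,180:285],None,fx=S_,fy=S_,interpolation=cv2.INTER_CUBIC)
draw(cr,[cl(x,y,12) for x,y in((-80,-172.5),(80,-172.5),(80,172.5),(-80,172.5))],(255,0,255))
draw(cr,[cl(23*np.cos(k),-100+23*np.sin(k),12) for k in t],(255,0,0))
draw(cr,[cl(22*np.cos(k),-100+22*np.sin(k),42) for k in t],(255,255,0))
cv2.imwrite("pics/ov1.png",cr)
off=np.array([290,205]);cr=cv2.resize(im[205:280,290:380],None,fx=S_,fy=S_,interpolation=cv2.INTER_CUBIC)
for z in(3,21): draw(cr,[np.array([408+32*np.cos(k),267.5+32*np.sin(k),z]) for k in t],(255,0,255))
cv2.imwrite("pics/ov2.png",cr)
print(arm.read_state()["time"])
E
```

```text
red [399, 267, 31, 20, 230] [414.4, 275.8]
pred red [[261.48128252 182.68350683]]
0.3
```

View pics/ov1.png

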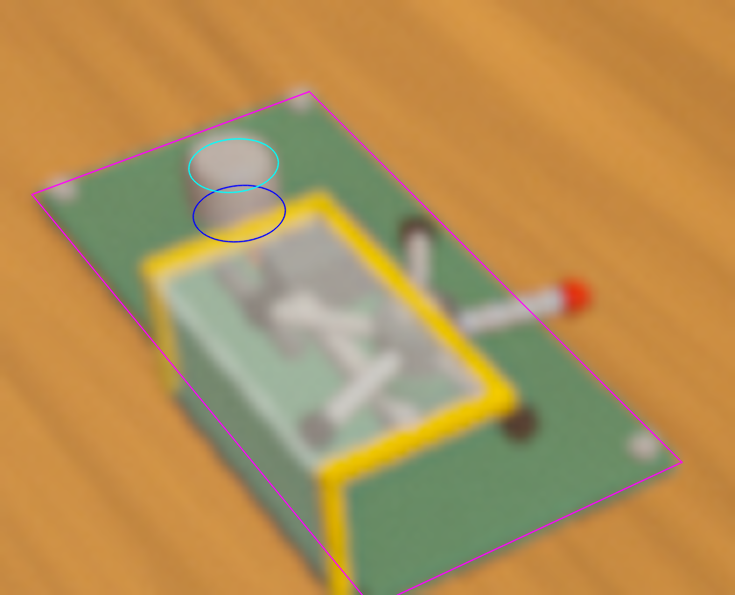

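View pics/ov2.png

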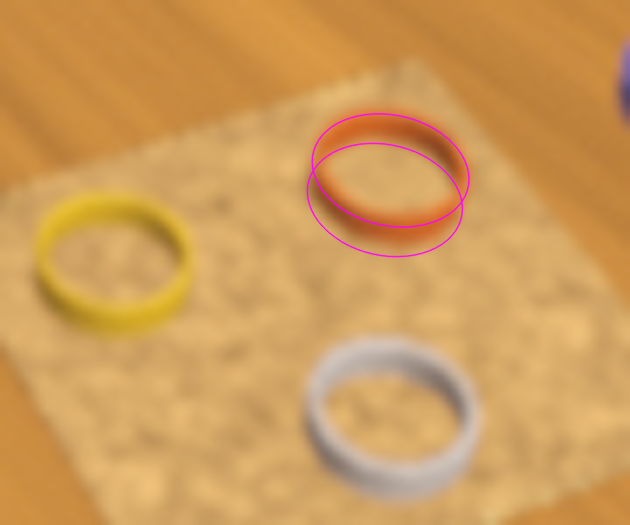

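```bash
cat >> h.py <<'E'
def st():
    s=arm.read_state(); return np.array(s["eef_pos"]),R.from_rotvec(s["tcp_rot"]),s
def tgt(yawdeg):
    # tool down, tool y at world heading yawdeg
    a=np.radians(yawdeg); y=np.array([np.cos(a),np.sin(a),0]);z=np.array([0,0,-1.]);x=np.cross(y,z)
    return R.from_matrix(np.c_[x,y,z])
def row(p,yawdeg):
    p0,r0,s=st(); d=(r0.inv()*tgt(yawdeg)).as_rotvec(degrees=True); t=r0.inv().apply(np.array(p)-p0)/10
    print(np.r_[d,t].round(2).tolist())
E
python3 - <<'E'
from h import *
p,r,s=st(); print(r.as_matrix().round(3))
for y in (0,180): 
  for z in (120,60,16): row((407.3,266.5,z),y)
E
```

```text
[[-0.931  0.366 -0.   ]
 [ 0.366  0.931 -0.001]
 [-0.    -0.001 -1.   ]]
[-0.03, 0.02, 68.53, -28.15, -25.27, 11.34]
[-0.03, 0.02, 68.53, -28.15, -25.26, 17.34]
[-0.03, 0.02, 68.53, -28.15, -25.26, 21.74]
[-0.02, -0.03, -111.47, -28.15, -25.27, 11.34]
[-0.02, -0.03, -111.47, -28.15, -25.26, 17.34]
[-0.02, -0.03, -111.47, -28.15, -25.26, 21.74]
```

```bash
python3 -m pendant '[[0,0,10,-4,-3.6,2,1],[0,0,20,-8,-7.2,4,1],[0,0,30,-12,-10.8,6,1],[0,0,40,-16,-14.4,8,1],[0,0,50,-20,-18,10,1],[0,0,60,-24,-21.6,11,1],[0,0,68.5,-28.15,-25.25,11.3,1],[0,0,68.5,-28.15,-25.25,11.3,1],[0,0,68.5,-28.15,-25.25,11.3,1]]'
python3 - <<'E'
from h import *
p,r,s=st(); print(p,r.as_matrix().round(3)[:,1],s["q"][6],s["force"])
c=arm.read_camera("top");cv2.imwrite("pics/a.png",cv2.resize(c["image"][180:290,120:250],None,fx=5,fy=5,interpolation=cv2.INTER_CUBIC))
row((407.3,266.5,60),0);row((407.3,266.5,16),0)
E
```

```text
time: 1.42
eef_pos: [407.3, 267.2, 120.6]
tcp_rot: [-2.22, -2.223, -0.0]
force: [-0.4, 0.4, 0.3]
width: 87.1
[407.30706912 267.16654896 120.6028793 ] [ 1.     0.001 -0.   ] -0.6327854341438268 [-0.43981793  0.36996674  0.3269651 ]
[-0.01, -0.0, 0.15, -0.13, 0.03, 6.06]
[-0.01, -0.0, 0.15, -0.13, 0.03, 10.46]
```

View pics/a.png

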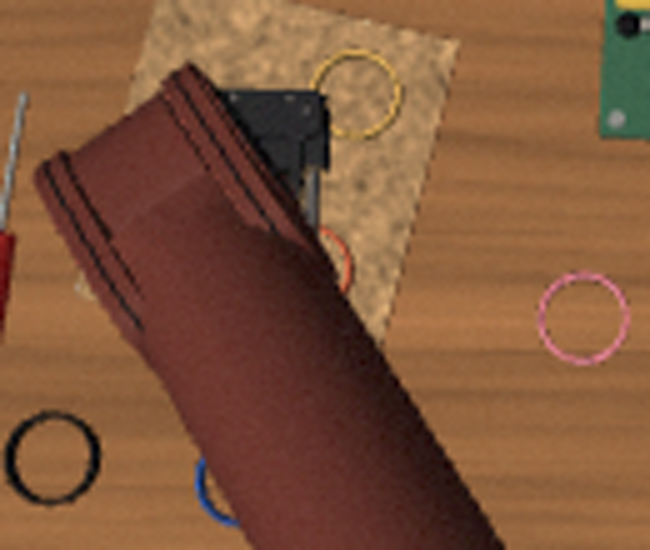

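The arm hides the bangle from the top camera, so I'll descend part way and check from the scene camera.

```bash
python3 -m pendant '[[0,0,0,0,0,3,1],[0,0,0,0,0,6,1],[0,0,0,0,0,8,1],[0,0,0,0,0,8,1]]'
python3 - <<'E'
from h import *
c=arm.read_camera("scene");cv2.imwrite("pics/b.png",cv2.resize(c["image"][180:290,280:400],None,fx=5,fy=5,interpolation=cv2.INTER_CUBIC))
row((407.3,266.5,16),0)
E
```

```text
time: 1.98
eef_pos: [405.5, 268.2, 39.4]
tcp_rot: [-2.215, -2.227, 0.005]
force: [0.1, 0.7, -0.0]
width: 87.3
[-0.05, 0.04, 0.28, -0.2, 0.1, 2.45]
```

View pics/b.png

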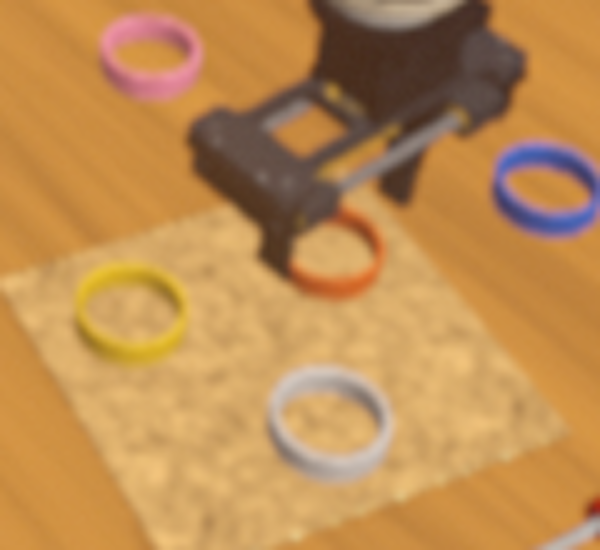

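```bash
python3 -m pendant '[[0,0,0,-0.2,0.1,1.2,1],[0,0,0,-0.2,0.1,2.45,1],[0,0,0,-0.2,0.1,2.45,1],[0,0,0,-0.2,0.1,2.45,0.6],[0,0,0,-0.2,0.1,2.45,0.6],[0,0,0,-0.2,0.1,2.45,0.6],[0,0,0,-0.2,0.1,2.45,0.6],[0,0,0,-0.2,0.1,2.45,0.6]]' 20
```

```text
time: 3.02
eef_pos: [407.3, 266.6, 16.1]
tcp_rot: [-2.216, -2.227, 0.002]
force: [-1.6, -0.8, 2.4]
width: 64.4
```

```bash
python3 -m pendant '[[0,0,0,0,0,-3,0.6],[0,0,0,0,0,-8,0.6],[0,0,0,0,0,-14,0.6],[0,0,0,0,0,-14.5,0.6],[0,0,0,0,0,-14.5,0.6]]'
python3 - <<'E'
from h import *
c=arm.read_camera("scene");cv2.imwrite("pics/c.png",cv2.resize(c["image"][140:290,280:400],None,fx=4,fy=4,interpolation=cv2.INTER_CUBIC))
P=cl(0,-100,0);print(P)
row((P[0],P[1],160),-2.2)
E
```

```text
time: 3.65
eef_pos: [407.3, 266.6, 160.8]
tcp_rot: [-2.216, -2.227, 0.001]
force: [-0.5, 0.2, -0.9]
width: 64.1
[ 572.76121909 -209.92629164    0.        ]
[-0.12, 0.09, 2.48, -47.7, 16.36, 0.03]
```

View pics/c.png

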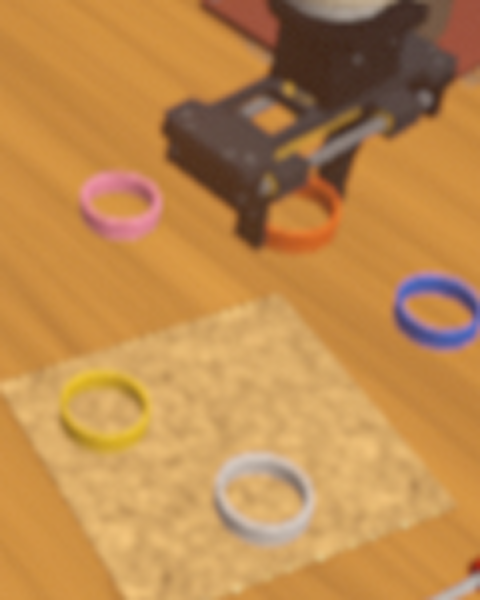

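The copper bangle is held level between the fingers. Next it goes over the post.

```bash
python3 -m pendant '[[0,0,0.5,-4,1.4,0,0.6],[0,0,1,-9,3.1,0,0.6],[0,0,1.5,-14,4.8,0,0.6],[0,0,2,-19,6.5,0,0.6],[0,0,2.5,-24,8.2,0,0.6],[0,0,2.5,-29,9.9,0,0.6],[0,0,2.5,-34,11.7,0,0.6],[0,0,2.5,-39,13.4,0,0.6],[0,0,2.5,-44,15.1,0,0.6],[0,0,2.5,-47,16.1,0,0.6],[0,0,2.5,-47.7,16.35,2,0.6],[0,0,2.5,-47.7,16.35,6,0.6],[0,0,2.5,-47.7,16.35,8,0.6],[0,0,2.5,-47.7,16.35,8,0.6],[0,0,2.5,-47.7,16.35,8,0.6]]'
python3 - <<'E'
from h import *
for n in("scene","top"):
    c=arm.read_camera(n)
    x,y=(165,120) if n=="scene" else (260,130)
    cv2.imwrite(f"pics/d{n}.png",cv2.resize(c["image"][y:y+110,x:x+120],None,fx=5,fy=5,interpolation=cv2.INTER_CUBIC))
P=cl(0,-100,0)
row((P[0],P[1],45),-2.2);row((P[0],P[1],25),-2.2)
print(st()[2]["force"])
E
```

```text
time: 5.58
eef_pos: [573.0, -210.0, 81.2]
tcp_rot: [2.263, 2.178, -0.003]
force: [0.7, -0.4, -1.1]
width: 63.8
[0.0, 0.11, -0.0, 0.03, -0.06, 3.67]
[0.0, 0.11, -0.0, 0.03, -0.06, 5.67]
[-0.27637161 -0.01241321 -1.33182732]
```

View pics/dscene.png

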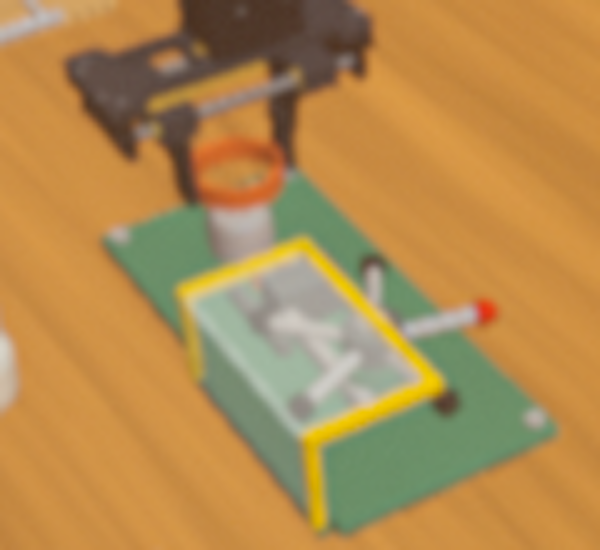

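View pics/dtop.png

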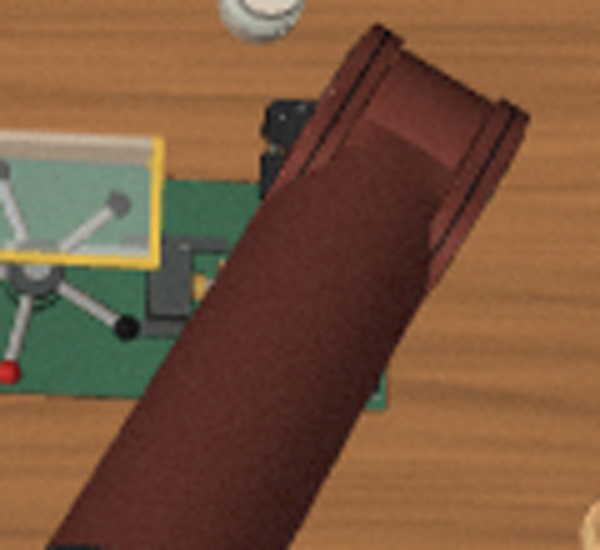

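```bash
python3 -m pendant '[[0,0,0,0.03,-0.06,1.2,0.6],[0,0,0,0.03,-0.06,2,0.6],[0,0,0,0.03,-0.06,2.6,0.6],[0,0,0,0.03,-0.06,3.2,0.6],[0,0,0,0.03,-0.06,3.6,0.6],[0,0,0,0.03,-0.06,3.6,0.6]]'
python3 - <<'E'
from h import *
c=arm.read_camera("scene")
x,y=(165,120)
cv2.imwrite(f"pics/e.png",cv2.resize(c["image"][y:y+90,x:x+110],None,fx=6,fy=6,interpolation=cv2.INTER_CUBIC))
P=cl(0,-100,0)
row((P[0],P[1],25),-2.2)
E
```

```text
time: 6.42
eef_pos: [572.7, -210.8, 45.6]
tcp_rot: [2.263, 2.176, -0.003]
force: [0.1, -3.9, -1.8]
width: 64.1
[0.02, 0.17, -0.04, 0.09, 0.0, 2.07]
```

View pics/e.png

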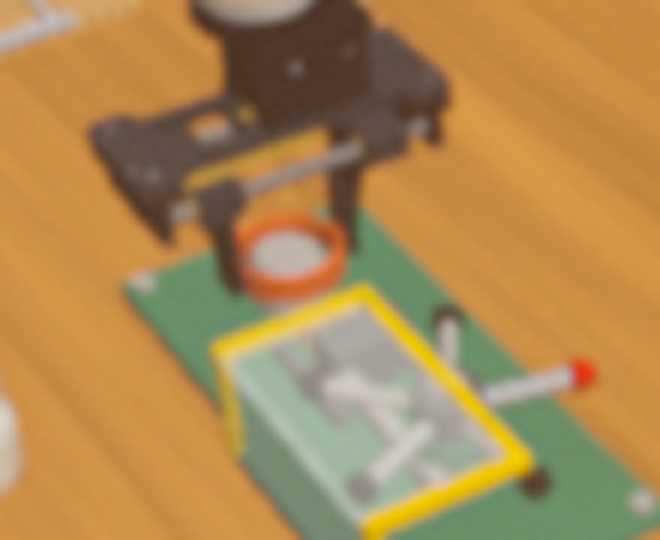

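The post top shows inside the ring. The force of about 4 N toward -y means the wall is brushing the post, so I'll shift about 3 mm to -y and lower.

```bash
python3 -m pendant '[[0,0,0,-0.25,0,0,0.6],[0,0,0,-0.25,0,0.6,0.6],[0,0,0,-0.25,0,1.2,0.6],[0,0,0,-0.25,0,1.6,0.6],[0,0,0,-0.25,0,1.9,0.6],[0,0,0,-0.25,0,1.9,0.6]]'
```

```text
time: 7.22
eef_pos: [572.5, -213.3, 26.5]
tcp_rot: [2.263, 2.176, -0.003]
force: [-0.4, -0.5, -1.2]
width: 64.1
```

```bash
python3 -m pendant '[[0,0,0,0,0,0.1,0.6],[0,0,0,0,0,0.15,0.6],[0,0,0,0,0,0.15,0.6]]'
```

```text
time: 7.6
eef_pos: [572.5, -213.3, 25.2]
tcp_rot: [2.263, 2.176, -0.003]
force: [-1.6, -0.3, 1.4]
width: 64.3
```

```bash
python3 -m pendant '[[0,0,0,0,0,0,1],[0,0,0,0,0,0,1],[0,0,0,0,0,0,1],[0,0,0,0,0,0,1],[0,0,0,0,0,-2,1],[0,0,0,0,0,-5,1],[0,0,0,0,0,-10,1],[0,0,0,0,0,-12,0],[0,0,0,0,0,-12,0]]'
python3 - <<'E'
from h import *
c=arm.read_camera("scene")
x,y=(165,120)
cv2.imwrite(f"pics/f.png",cv2.resize(c["image"][y:y+90,x:x+110],None,fx=6,fy=6,interpolation=cv2.INTER_CUBIC))
E
```

```text
time: 8.72
eef_pos: [573.5, -213.3, 147.4]
tcp_rot: [2.261, 2.174, 0.001]
force: [0.2, 0.3, -0.2]
width: 74.2
```

View pics/f.png

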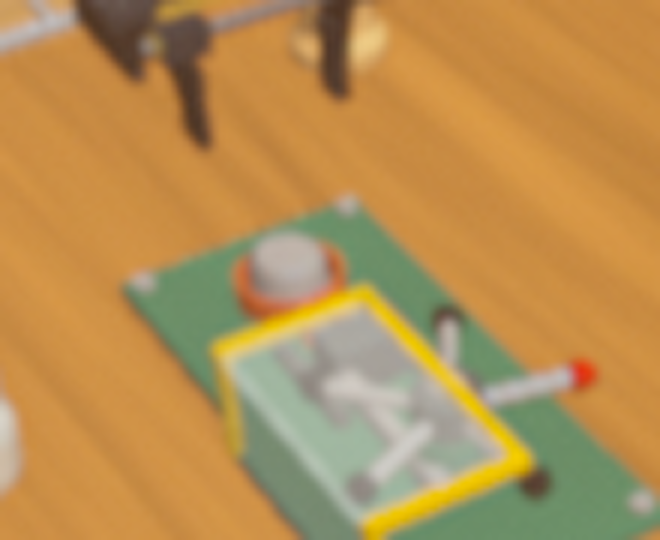

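The bangle sits flat around the post and is released. Now I'll work out the spoke positions.

```bash
cat >> h.py <<'E'
def wp(phi,d,r=46,z=58,lag=0):
    a=np.radians(phi); rad=-X*np.cos(a)+Y*np.sin(a); tan=X*np.sin(a)+Y*np.cos(a)
    return cl(0,85,0)*[1,1,0]+rad*r-tan*d+np.array([0,0,z]), -2.2-phi+lag
def torque():
    p,r,s=st(); f=np.array(s["force"]);m=np.array(s["moment"]);L=(p-cl(0,85,55))/1000
    # clockwise torque applied by tool on wheel = -(reaction) ; reaction on tool f,m
    tz=np.cross(L,f)[2]
    rel=[(p-cl(0,85,55))@X,(p-cl(0,85,55))@Y]
    print("t",s["time"],"rel",np.round(rel,1),"F",f.round(1),"Mz",round(m[2],3),"LxF",round(tz,3),"sum",round(tz+m[2],3),"w",round(s["width"],1))
E
python3 - <<'E'
from h import *
torque()
p,y=wp(8.2,28);row(p+[0,0,90],y);row(p,y)
E
```

```text
t 8.775 rel [ 1.000e-01 -1.879e+02] F [-0.2  0.2 -0.7] Mz 0.036 LxF -0.048 sum -0.012 w 70.7
[0.09, 0.14, 8.17, 16.67, -4.97, -0.27]
[0.09, 0.14, 8.17, 16.7, -4.98, 8.73]
```

```bash
python3 -m pendant '[[0,0,3,5,-1.5,-0.2,0],[0,0,6,10,-3,-0.2,0],[0,0,8.2,14,-4.2,-0.2,0],[0,0,8.2,16.7,-5,-0.2,0],[0,0,8.2,16.7,-5,3,0],[0,0,8.2,16.7,-5,5,0],[0,0,8.2,16.7,-5,5,0],[0,0,8.2,16.7,-5,5,0],[0,0,8.2,16.7,-5,5,0]]'
python3 - <<'E'
from h import *
torque()
for n in("scene","top"):
    c=arm.read_camera(n)
    x,y=(180,125) if n=="scene" else (225,140)
    cv2.imwrite(f"pics/g{n}.png",cv2.resize(c["image"][y:y+100,x:x+120],None,fx=5,fy=5,interpolation=cv2.INTER_CUBIC))
p,y=wp(8.2,28);row(p,y)
E
```

```text
time: 9.9
eef_pos: [529.8, -44.3, 96.0]
tcp_rot: [2.412, 2.008, 0.0]
force: [0.2, 0.3, 0.6]
width: 0.8
t 9.9 rel [-49.3 -21.1] F [0.2 0.3 0.6] Mz 0.012 LxF -0.013 sum -0.001 w 0.8
[0.15, 0.1, -0.03, -0.01, -0.02, 3.79]
```

View pics/gscene.png

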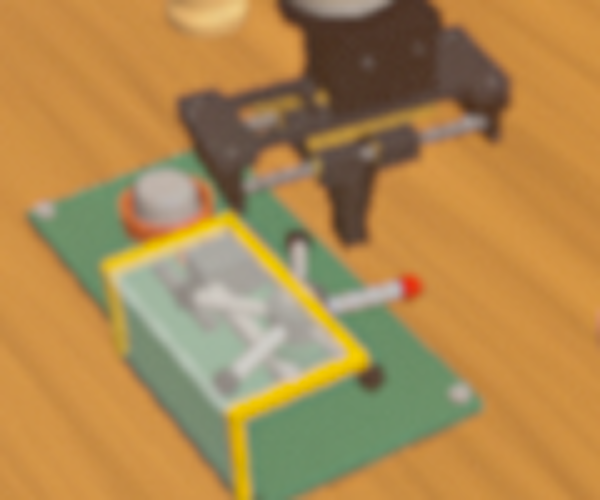

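View pics/gtop.png

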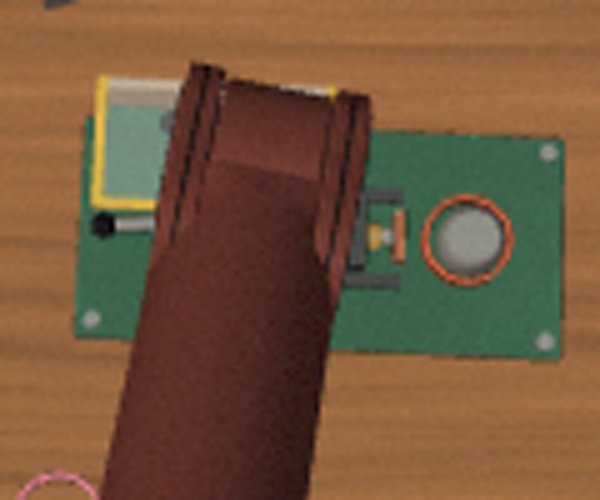

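```bash
python3 -m pendant '[[0,0,0,0,0,1.5,0],[0,0,0,0,0,3,0],[0,0,0,0,0,3.8,0],[0,0,0,0.8,0,3.8,0],[0,0,0,0.8,0,3.8,0]]'
python3 - <<'E'
from h import *
torque()
for f in (8,12,16,20,25,30,35,40,45,50):
  p,y=wp(f,14.5);row(p,y)
E
```

```text
time: 10.62
eef_pos: [531.5, -35.6, 57.9]
tcp_rot: [2.411, 2.009, 0.0]
force: [0.3, -0.4, 0.6]
width: 0.5
t 10.625 rel [-47.9 -12.4] F [ 0.3 -0.4  0.6] Mz 0.003 LxF 0.021 sum 0.024 w 0.5
[0.14, 0.1, -0.18, 0.45, -0.03, -0.01]
[0.14, 0.1, 3.82, 0.77, -0.12, -0.01]
[0.15, 0.09, 7.82, 1.1, -0.19, -0.01]
[0.15, 0.09, 11.82, 1.44, -0.23, -0.01]
[0.16, 0.08, 16.82, 1.86, -0.25, -0.01]
[0.16, 0.08, 21.82, 2.28, -0.24, -0.01]
[0.16, 0.07, 26.82, 2.69, -0.19, -0.02]
[0.17, 0.06, 31.82, 3.11, -0.11, -0.02]
[0.17, 0.06, 36.82, 3.51, 0.02, -0.02]
[0.17, 0.05, 41.82, 3.9, 0.17, -0.02]
```

```bash
python3 -m pendant '[[0,0,0,0.45,-0.03,0,0],[0,0,4,0.77,-0.12,0,0],[0,0,8,1.1,-0.19,0,0],[0,0,12,1.44,-0.23,0,0]]'
python3 - <<'E'
from h import *
torque()
E
```

```text
time: 11.12
eef_pos: [531.7, -24.4, 58.1]
tcp_rot: [2.609, 1.738, -0.002]
force: [0.1, -12.5, -1.9]
width: 0.4
t 11.125 rel [-48.1  -1.2] F [  0.1 -12.5  -1.9] Mz -0.115 LxF 0.603 sum 0.488 w 0.4
```

```bash
python3 - <<'E'
from h import *
for f in (25,30,35,40,45,50,54):
  p,y=wp(f,14.5);row(p,y)
E
```

```text
[0.28, 0.24, 4.53, 0.71, -0.23, 0.01]
[0.29, 0.23, 9.53, 1.12, -0.31, 0.01]
[0.3, 0.22, 14.53, 1.54, -0.35, 0.01]
[0.31, 0.2, 19.53, 1.96, -0.35, 0.0]
[0.32, 0.19, 24.53, 2.38, -0.32, 0.0]
[0.33, 0.18, 29.53, 2.8, -0.25, 0.0]
[0.33, 0.17, 33.53, 3.12, -0.17, -0.0]
```

```bash
python3 -m pendant '[[0,0,4.5,0.7,-0.23,0,0],[0,0,9.5,1.12,-0.31,0,0],[0,0,14.5,1.54,-0.35,0,0],[0,0,19.5,1.96,-0.35,0,0],[0,0,24.5,2.38,-0.32,0,0],[0,0,29.5,2.8,-0.25,0,0]]'
python3 - <<'E'
from h import *
torque()
E
python3 -m pendant '[[0,0,0,0.3,0,0,0]]'
python3 - <<'E'
from h import *
torque()
c=arm.read_camera("scene");x,y=(180,125)
cv2.imwrite("pics/i.png",cv2.resize(c["image"][y:y+100,x:x+120],None,fx=5,fy=5,interpolation=cv2.INTER_CUBIC))
E
```

```text
time: 11.88
eef_pos: [539.4, -1.0, 58.1]
tcp_rot: [2.966, 1.007, -0.003]
force: [-4.2, -10.6, 0.9]
width: 0.5
t 11.875 rel [-41.4  22.5] F [ -4.2 -10.6   0.9] Mz -0.094 LxF 0.53 sum 0.436 w 0.5
time: 12.0
eef_pos: [540.1, -0.8, 57.9]
tcp_rot: [2.967, 1.003, -0.008]
force: [-9.0, -2.3, 4.8]
width: 0.2
t 12.0 rel [-40.6  22.8] F [-9.  -2.3  4.8] Mz -0.075 LxF 0.309 sum 0.235 w 0.2
```

View pics/i.png

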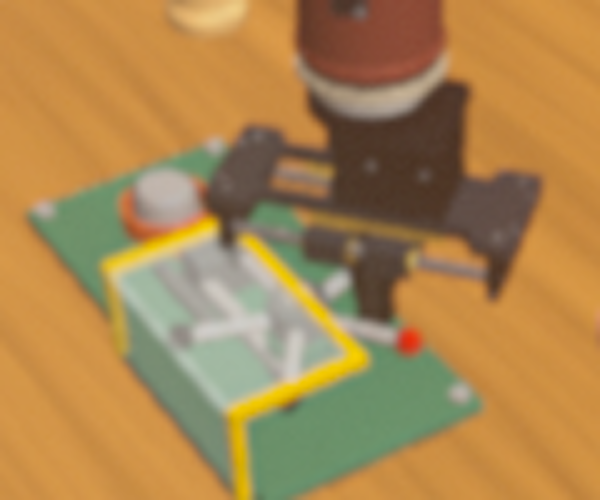

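```bash
python3 -m pendant '[[0,0,0,-0.6,0,0,0],[0,0,0,-0.6,0,-2,0],[0,0,0,-0.6,0,-4,0],[0,0,0,-0.6,0,-4,0]]'
python3 - <<'E'
from h import *
torque()
p,y=wp(-25,26);row(p+[0,0,40],y);row(p,y)
c=arm.read_camera("scene");x,y=(180,125)
cv2.imwrite("pics/j.png",cv2.resize(c["image"][y:y+100,x:x+120],None,fx=5,fy=5,interpolation=cv2.INTER_CUBIC))
im=c["image"];hsv=cv2.cvtColor(im,cv2.COLOR_BGR2HSV);H,S,V=[hsv[...,i].astype(int) for i in range(3)]
red=((H<6)|(H>174))&(S>170)&(V>110)
for s,ce,m in blobs(red,5):
    w=ray(c,ce,55)[0]-cl(0,85,55); print(s,ce,w@X,w@Y,np.degrees(np.arctan2(w@Y,-(w@X))))
E
```

```text
time: 12.55
eef_pos: [537.3, -3.3, 100.7]
tcp_rot: [2.967, 1.005, -0.001]
force: [-0.1, 0.1, 0.1]
width: 0.8
t 12.55 rel [-43.4  20.1] F [-0.1  0.1  0.1] Mz -0.019 LxF -0.003 sum -0.022 w 0.8
[0.27, 0.51, -75.38, -3.04, 5.67, 0.33]
[0.27, 0.51, -75.38, -3.03, 5.63, 4.33]
[260, 192, 3, 3, 7] [261.0, 193.0] -44.82728829138511 51.26713365259501 48.83399020013968
[399, 267, 31, 20, 229] [414.4, 275.8] -189.73458343052778 519.1716684498225 69.92484817651248
```

View pics/j.png

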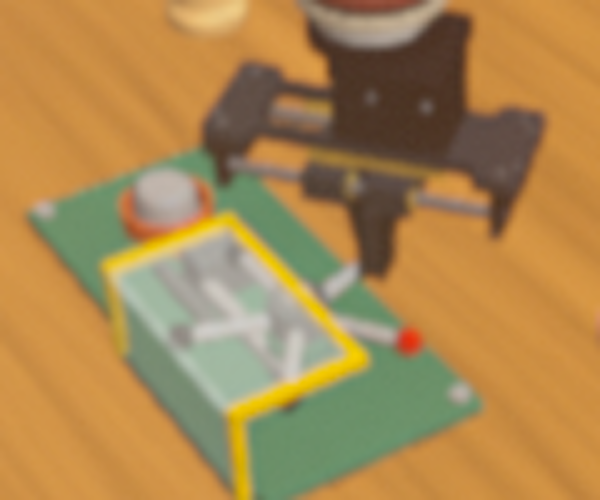

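```bash
python3 -m pendant '[[0,0,-10,-0.5,0.8,0.3,0],[0,0,-20,-1,1.6,0.3,0],[0,0,-30,-1.4,2.4,0.3,0],[0,0,-40,-1.8,3.2,0.3,0],[0,0,-50,-2.2,4,0.3,0],[0,0,-60,-2.6,4.8,0.3,0],[0,0,-70,-3,5.4,0.3,0],[0,0,-74,-3.05,5.65,0.3,0],[0,0,-74,-3.05,5.65,0.3,0],[0,0,-74,-3.05,5.65,0.3,0]]'
python3 - <<'E'
from h import *
torque()
p,y=wp(-23.2,27);row(p,y)
c=arm.read_camera("scene");x,y=(180,125)
cv2.imwrite("pics/k.png",cv2.resize(c["image"][y:y+100,x:x+120],None,fx=5,fy=5,interpolation=cv2.INTER_CUBIC))
E
```

```text
time: 13.85
eef_pos: [546.5, -66.4, 97.1]
tcp_rot: [1.768, 2.59, -0.012]
force: [-0.4, -0.4, -0.1]
width: 0.4
t 13.85 rel [-31.7 -42.6] F [-0.4 -0.4 -0.1] Mz 0.002 LxF -0.002 sum -0.0 w 0.4
[-0.18, 0.5, 0.35, -0.0, 0.0, 3.91]
```

View pics/k.png

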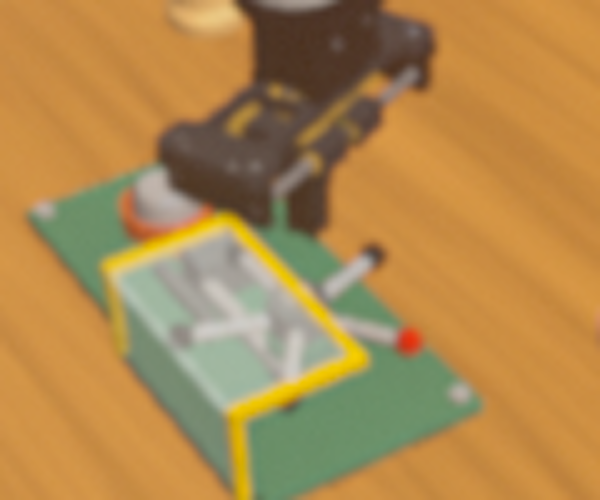

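```bash
python3 -m pendant '[[0,0,0,0,0,2,0],[0,0,0,0,0,3.9,0],[0,0,0,0,0,3.9,0],[0,0,0,0.9,0,3.9,0],[0,0,0,0.9,0,3.9,0]]'
python3 - <<'E'
from h import *
torque()
for f in range(-22,55,5):
  p,y=wp(f,14.5);row(p,y)
E
```

```text
time: 14.52
eef_pos: [543.4, -58.2, 58.5]
tcp_rot: [1.767, 2.59, -0.012]
force: [0.2, -2.6, -1.2]
width: 0.6
t 14.525 rel [-35.2 -34.5] F [ 0.2 -2.6 -1.2] Mz -0.024 LxF 0.102 sum 0.078 w 0.6
[-0.14, 0.54, 1.59, 0.44, -0.03, 0.05]
[-0.12, 0.55, 6.59, 0.85, -0.13, 0.04]
[-0.09, 0.55, 11.59, 1.26, -0.19, 0.04]
[-0.07, 0.56, 16.59, 1.68, -0.22, 0.04]
[-0.05, 0.56, 21.59, 2.1, -0.21, 0.03]
[-0.02, 0.56, 26.59, 2.52, -0.16, 0.03]
[0.0, 0.57, 31.59, 2.93, -0.07, 0.02]
[0.03, 0.57, 36.59, 3.34, 0.05, 0.02]
[0.05, 0.57, 41.59, 3.73, 0.2, 0.02]
[0.08, 0.57, 46.59, 4.1, 0.39, 0.01]
[0.1, 0.57, 51.59, 4.46, 0.61, 0.01]
[0.13, 0.57, 56.59, 4.8, 0.86, 0.0]
[0.15, 0.57, 61.59, 5.11, 1.14, 0.0]
[0.18, 0.56, 66.59, 5.4, 1.45, -0.0]
[0.21, 0.56, 71.59, 5.66, 1.78, -0.01]
[0.23, 0.56, 76.59, 5.9, 2.13, -0.01]
```

```bash
python3 -m pendant '[[0,0,1.6,0.44,0,0,0],[0,0,6.6,0.85,-0.13,0,0],[0,0,11.6,1.26,-0.19,0,0],[0,0,16.6,1.68,-0.22,0,0],[0,0,21.6,2.1,-0.21,0,0],[0,0,26.6,2.52,-0.16,0,0],[0,0,31.6,2.93,-0.07,0,0]]'
python3 - <<'E'
from h import *
torque()
for f in range(13,55,5):
  p,y=wp(f,14.5);row(p,y)
E
```

```text
time: 15.4
eef_pos: [533.2, -34.3, 59.1]
tcp_rot: [2.407, 1.999, -0.008]
force: [3.0, -12.6, -2.9]
width: 0.3
t 15.4 rel [-46.3 -11. ] F [  3.  -12.6  -2.9] Mz -0.088 LxF 0.614 sum 0.525 w 0.3
[0.4, 0.68, 4.64, 0.69, -0.28, 0.1]
[0.43, 0.66, 9.64, 1.11, -0.36, 0.09]
[0.46, 0.64, 14.64, 1.53, -0.4, 0.09]
[0.49, 0.62, 19.64, 1.95, -0.4, 0.08]
[0.52, 0.6, 24.64, 2.37, -0.37, 0.08]
[0.54, 0.58, 29.64, 2.78, -0.3, 0.07]
[0.57, 0.56, 34.64, 3.19, -0.19, 0.07]
[0.6, 0.53, 39.64, 3.58, -0.05, 0.06]
[0.62, 0.51, 44.64, 3.97, 0.13, 0.06]
```

```bash
python3 -m pendant '[[0,0,4.6,0.69,-0.28,0.1,0],[0,0,9.6,1.11,-0.36,0.1,0],[0,0,14.6,1.53,-0.4,0.1,0],[0,0,19.6,1.95,-0.4,0.1,0],[0,0,24.6,2.37,-0.37,0.1,0],[0,0,29.6,2.78,-0.3,0.1,0],[0,0,34.6,3.19,-0.19,0.1,0],[0,0,39.6,3.58,-0.05,0.1,0]]'
python3 - <<'E'
from h import *
torque()
E
python3 -m pendant '[[0,0,0,-0.6,0,0,0],[0,0,0,-0.6,0,-2,0],[0,0,0,-0.6,0,-4.2,0],[0,0,0,-0.6,0,-4.2,0]]'
python3 - <<'E'
from h import *
torque()
for n in("scene","top"):
    c=arm.read_camera(n);x,y=(180,125) if n=="scene" else (225,140)
    cv2.imwrite(f"pics/l{n}.png",cv2.resize(c["image"][y:y+100,x:x+120],None,fx=5,fy=5,interpolation=cv2.INTER_CUBIC))
for f in (-22,-25):
  p,y=wp(f,27);row(p+[0,0,40],y)
E
```

```text
time: 16.4
eef_pos: [538.6, -1.9, 58.1]
tcp_rot: [2.942, 1.056, -0.003]
force: [-5.0, -10.9, 4.1]
width: 0.5
t 16.4 rel [-42.1  21.6] F [ -5.  -10.9   4.1] Mz -0.131 LxF 0.564 sum 0.433 w 0.5
time: 16.9
eef_pos: [535.4, -4.4, 102.7]
tcp_rot: [2.942, 1.058, 0.004]
force: [0.8, 0.5, 0.1]
width: 0.2
t 16.9 rel [-45.2  19. ] F [0.8 0.5 0.1] Mz 0.041 LxF -0.039 sum 0.002 w 0.2
[0.49, 0.76, -70.24, -3.04, 5.49, 0.37]
[0.48, 0.78, -73.24, -2.98, 5.76, 0.38]
```

View pics/lscene.png

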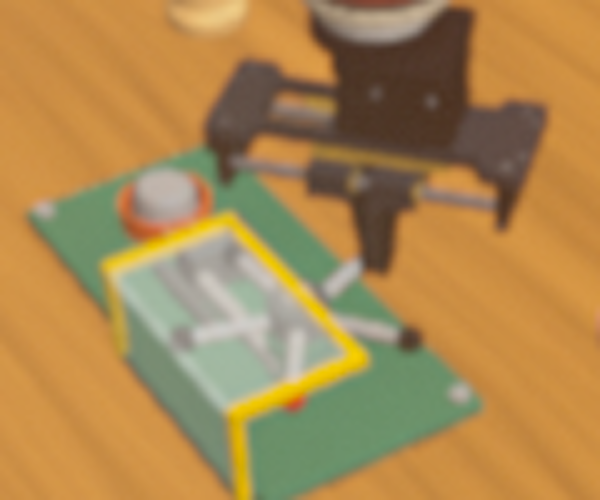

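View pics/ltop.png

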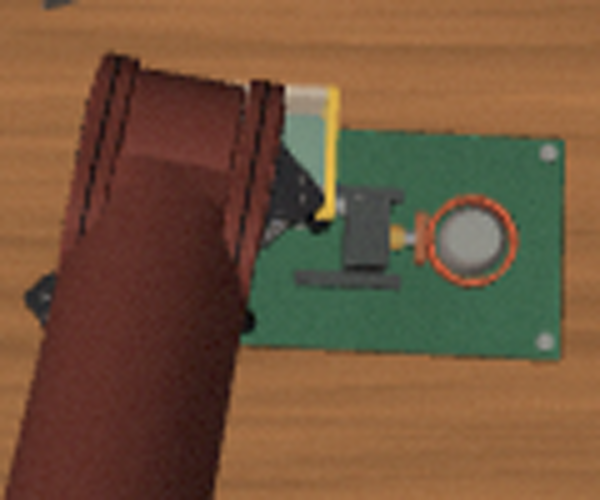

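The wheel is at about 120 degrees, and the pad now touches and slides the bangle. The next stroke goes gently.

```bash
python3 -m pendant '[[0,0,-10,-0.5,0.8,0.3,0],[0,0,-20,-1,1.6,0.3,0],[0,0,-30,-1.4,2.4,0.3,0],[0,0,-40,-1.8,3.2,0.3,0],[0,0,-50,-2.2,4,0.3,0],[0,0,-60,-2.6,4.8,0.3,0],[0,0,-70,-2.9,5.4,0.3,0],[0,0,-72,-3,5.6,0.3,0],[0,0,-72,-3,5.6,0.3,0],[0,0,-72,-3,5.6,2.5,0],[0,0,-72,-3,5.6,4.3,0],[0,0,-72,-3,5.6,4.3,0],[0,0,-72,-3,5.6,4.3,0]]'
python3 - <<'E'
from h import *
torque()
for f in range(-24,0,4):
  p,y=wp(f,14.5);row(p,y)
E
```

```text
time: 18.62
eef_pos: [547.1, -67.3, 59.0]
tcp_rot: [1.76, 2.588, -0.015]
force: [0.1, -1.1, 0.6]
width: 0.2
t 18.625 rel [-31.2 -43.4] F [ 0.1 -1.1  0.6] Mz 0.045 LxF 0.04 sum 0.085 w 0.2
[-0.06, 0.86, -0.25, 1.25, 0.01, 0.08]
[-0.03, 0.87, 3.75, 1.58, -0.08, 0.08]
[-0.0, 0.87, 7.75, 1.91, -0.15, 0.07]
[0.03, 0.87, 11.75, 2.24, -0.2, 0.07]
[0.06, 0.87, 15.75, 2.58, -0.22, 0.06]
[0.09, 0.87, 19.75, 2.91, -0.22, 0.06]
```

```bash
python3 -m pendant '[[0,0.5,0,0.7,0,0,0],[0,0.9,0,1.25,0,0,0],[0,0.9,4,1.58,-0.08,0,0],[0,0.9,8,1.91,-0.15,0,0],[0,0.9,12,2.24,-0.2,0,0]]'
python3 - <<'E'
from h import *
torque()
for f in range(-12,12,4):
  p,y=wp(f,14.5);row(p,y)
E
```

```text
time: 19.25
eef_pos: [538.6, -50.2, 59.7]
tcp_rot: [2.031, 2.39, 0.002]
force: [6.1, -11.5, -3.7]
width: 0.5
t 19.25 rel [-40.2 -26.7] F [  6.1 -11.5  -3.7] Mz -0.19 LxF 0.628 sum 0.438 w 0.5
[0.25, 0.2, -0.52, 0.32, -0.11, 0.17]
[0.26, 0.19, 3.48, 0.65, -0.21, 0.17]
[0.26, 0.18, 7.48, 0.98, -0.28, 0.17]
[0.27, 0.18, 11.48, 1.31, -0.32, 0.17]
[0.28, 0.17, 15.48, 1.65, -0.35, 0.17]
[0.28, 0.16, 19.48, 1.98, -0.35, 0.16]
```

```bash
python3 -m pendant '[[0,0,0,0.35,-0.11,0.1,0],[0,0,3.5,0.65,-0.21,0.15,0],[0,0,7.5,0.98,-0.28,0.15,0]]'
python3 - <<'E'
from h import *
torque()
for f in range(-4,17,4):
  p,y=wp(f,14.5);row(p,y)
E
```

```text
time: 19.62
eef_pos: [536.3, -44.2, 59.5]
tcp_rot: [2.184, 2.242, 0.004]
force: [5.8, -11.2, -0.6]
width: 0.6
t 19.625 rel [-42.8 -20.8] F [  5.8 -11.2  -0.6] Mz -0.147 LxF 0.599 sum 0.452 w 0.6
[0.56, 0.37, -0.3, 0.33, -0.18, 0.15]
[0.57, 0.35, 3.7, 0.65, -0.28, 0.15]
[0.58, 0.33, 7.7, 0.98, -0.34, 0.14]
[0.59, 0.31, 11.7, 1.31, -0.39, 0.14]
[0.61, 0.29, 15.7, 1.65, -0.41, 0.14]
[0.62, 0.27, 19.7, 1.99, -0.41, 0.14]
```

```bash
python3 -m pendant '[[0,0,0,0.35,-0.15,0.1,0],[0,0,3.5,0.65,-0.28,0.15,0],[0,0,7.5,0.98,-0.34,0.15,0]]'
python3 - <<'E'
from h import *
torque()
for f in range(4,25,4):
  p,y=wp(f,14.5);row(p,y)
E
```

```text
time: 20.0
eef_pos: [534.8, -37.9, 59.5]
tcp_rot: [2.327, 2.085, 0.008]
force: [5.1, -12.3, 0.4]
width: 0.0
t 20.0 rel [-44.6 -14.5] F [  5.1 -12.3   0.4] Mz -0.207 LxF 0.618 sum 0.411 w 0.0
[0.93, 0.45, -0.09, 0.31, -0.26, 0.14]
[0.95, 0.42, 3.91, 0.63, -0.35, 0.13]
[0.96, 0.39, 7.91, 0.96, -0.42, 0.13]
[0.98, 0.36, 11.91, 1.3, -0.46, 0.13]
[0.99, 0.32, 15.91, 1.63, -0.48, 0.12]
[1.0, 0.29, 19.91, 1.97, -0.48, 0.12]
```

```bash
python3 -m pendant '[[0.9,0.4,0,0.35,-0.2,0.1,0],[0.9,0.4,3.5,0.63,-0.35,0.13,0],[0.9,0.4,7.5,0.96,-0.42,0.13,0]]'
python3 - <<'E'
from h import *
torque()
for f in range(8,32,4):
  p,y=wp(f,14.5);row(p,y)
E
```

```text
time: 20.38
eef_pos: [533.5, -31.6, 59.4]
tcp_rot: [2.472, 1.928, 0.004]
force: [5.4, -14.1, 1.3]
width: 0.7
t 20.375 rel [-46.1  -8.3] F [  5.4 -14.1   1.3] Mz -0.252 LxF 0.69 sum 0.437 w 0.7
[0.37, 0.14, -3.9, 0.0, -0.16, 0.14]
[0.38, 0.13, 0.1, 0.32, -0.27, 0.14]
[0.38, 0.12, 4.1, 0.65, -0.36, 0.13]
[0.39, 0.1, 8.1, 0.98, -0.42, 0.13]
[0.39, 0.09, 12.1, 1.31, -0.47, 0.13]
[0.39, 0.08, 16.1, 1.65, -0.49, 0.13]
```

```bash
python3 -m pendant '[[0.4,0,2,0.4,0,0.1,0],[0.4,0,5,0.68,-0.1,0.13,0],[0.4,0,8,0.98,-0.2,0.13,0]]'
python3 - <<'E'
from h import *
torque()
for f in range(16,36,4):
  p,y=wp(f,14.5,r=45);row(p,y)
E
```

```text
time: 20.75
eef_pos: [533.9, -25.6, 59.0]
tcp_rot: [2.607, 1.745, -0.005]
force: [-1.2, -14.3, 6.7]
width: 0.3
t 20.75 rel [-45.9  -2.3] F [ -1.2 -14.3   6.7] Mz -0.222 LxF 0.654 sum 0.432 w 0.3
[0.1, 0.28, -4.2, 0.02, -0.15, 0.1]
[0.11, 0.28, -0.2, 0.33, -0.27, 0.1]
[0.12, 0.27, 3.8, 0.65, -0.36, 0.1]
[0.13, 0.27, 7.8, 0.97, -0.43, 0.1]
[0.14, 0.26, 11.8, 1.3, -0.47, 0.09]
```

```bash
python3 -m pendant '[[0,0,8,0.3,0,0.1,0],[0,0,13,0.65,-0.1,0.1,0],[0,0,16,0.95,-0.2,0.1,0]]'
python3 - <<'E'
from h import *
torque()
for f in range(22,46,4):
  p,y=wp(f,16,r=46,lag=-8);row(p,y)
E
```

```text
time: 21.12
eef_pos: [534.6, -18.9, 58.3]
tcp_rot: [2.826, 1.358, -0.008]
force: [-4.0, -11.9, 5.9]
width: 0.3
t 21.125 rel [-45.5   4.5] F [ -4.  -11.9   5.9] Mz 0.029 LxF 0.565 sum 0.594 w 0.3
[0.18, 0.42, -6.46, -0.35, -0.13, 0.04]
[0.2, 0.41, -2.46, -0.06, -0.31, 0.03]
[0.21, 0.4, 1.54, 0.24, -0.47, 0.03]
[0.23, 0.4, 5.54, 0.55, -0.6, 0.03]
[0.24, 0.39, 9.54, 0.87, -0.72, 0.02]
[0.25, 0.38, 13.54, 1.2, -0.81, 0.02]
```

```bash
python3 -m pendant '[[0,0,0,0,0,0,0]]'
python3 - <<'E'
from h import *
torque()
for n in("scene","top"):
    c=arm.read_camera(n);x,y=(180,125) if n=="scene" else (225,140)
    cv2.imwrite(f"pics/m{n}.png",cv2.resize(c["image"][y:y+100,x:x+120],None,fx=5,fy=5,interpolation=cv2.INTER_CUBIC))
E
```

```text
time: 21.25
eef_pos: [534.3, -19.5, 58.7]
tcp_rot: [2.827, 1.356, -0.008]
force: [0.5, 0.5, -0.7]
width: 0.2
t 21.25 rel [-45.8   3.8] F [ 0.5  0.5 -0.7] Mz 0.033 LxF -0.023 sum 0.01 w 0.2
```

View pics/mscene.png

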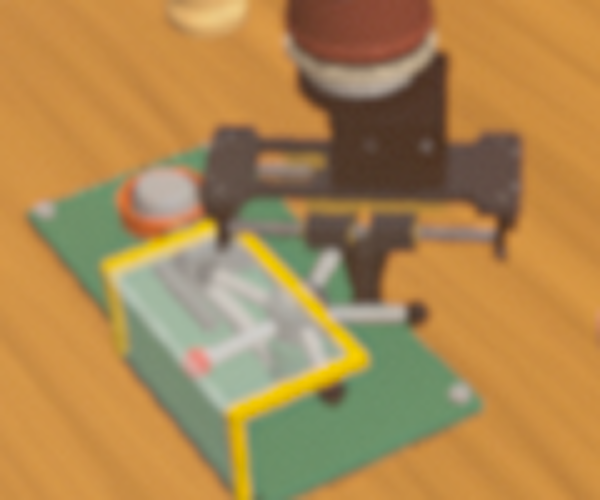

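View pics/mtop.png

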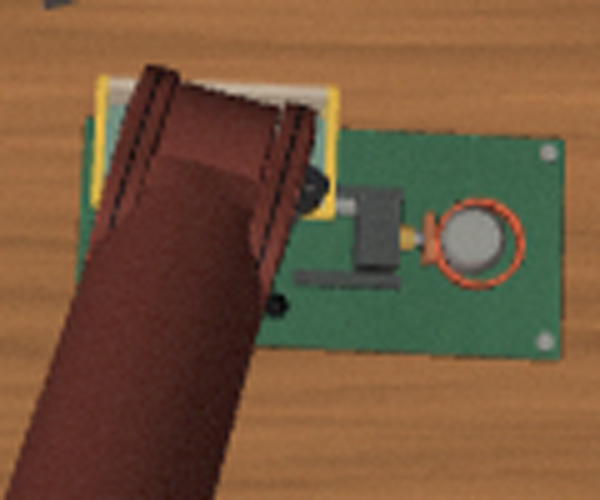

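```bash
python3 -m pendant '[[0,0,0,0.25,0,0,0],[0,0,1,0.45,0,0,0],[0,0,3,0.65,-0.03,0,0]]'
python3 - <<'E'
from h import *
torque()
E
```

```text
time: 21.72
eef_pos: [535.9, -16.0, 58.3]
tcp_rot: [2.862, 1.281, -0.015]
force: [-11.4, -10.1, 8.3]
width: 0.3
t 21.725 rel [-44.2   7.4] F [-11.4 -10.1   8.3] Mz 0.137 LxF 0.547 sum 0.684 w 0.3
```

Torque is about 0.68 N m against 0.43 free, which suggests the nip is on. I'll check it quasi-statically with a gentle, held push.

```bash
python3 -m pendant '[[0,0,0,0,0,0,0],[0,0,0,0,0,0,0]]'; python3 -c "
from h import *
torque()"
python3 -m pendant '[[0,0,0,0.15,0,0,0],[0,0,0,0.3,0,0,0],[0,0,0,0.3,0,0,0]]'; python3 -c "
from h import *
torque()"
```

```text
time: 21.98
eef_pos: [535.6, -16.1, 58.2]
tcp_rot: [2.862, 1.281, -0.016]
force: [-2.4, -3.9, 1.0]
width: 0.3
t 21.975 rel [-44.5   7.3] F [-2.4 -3.9  1. ] Mz 0.028 LxF 0.196 sum 0.223 w 0.3
time: 22.35
eef_pos: [536.0, -15.7, 58.0]
tcp_rot: [2.862, 1.28, -0.021]
force: [-8.2, -9.2, 6.6]
width: 0.4
t 22.35 rel [-44.2   7.6] F [-8.2 -9.2  6.6] Mz 0.057 LxF 0.482 sum 0.539 w 0.4
```

```bash
python3 -m pendant '[[0,0,0,0.1,0,0,0],[0,0,0,0.2,0,0,0],[0,0,0,0.2,0,0,0]]'; python3 -c "
from h import *
torque()"
```

```text
time: 22.72
eef_pos: [536.0, -15.8, 57.9]
tcp_rot: [2.863, 1.278, -0.026]
force: [-8.3, -8.2, 6.9]
width: 0.2
t 22.725 rel [-44.2   7.6] F [-8.3 -8.2  6.9] Mz 0.12 LxF 0.437 sum 0.557 w 0.2
```

```bash
python3 -m pendant '[[0,0,0,0.2,0,0,0],[0,0,0,0.35,0,0,0],[0,0,0,0.35,0,0,0]]'; python3 -c "
from h import *
torque()"
```

```text
time: 23.1
eef_pos: [536.4, -15.2, 57.7]
tcp_rot: [2.863, 1.277, -0.032]
force: [-10.7, -8.6, 9.3]
width: 0.6
t 23.1 rel [-43.8   8.2] F [-10.7  -8.6   9.3] Mz 0.119 LxF 0.479 sum 0.597 w 0.6
```

It holds about 0.60 N m statically (1.4× free), and the moving push reached about 0.68 (1.6×). That puts the nip at roughly 20 to 32 N, so I'll stop here and withdraw.

```bash
python3 -m pendant '[[0,0,0,-0.5,0,0,0],[0,0,0,-1,0,0,0],[0,0,0,-1,0,-2,0],[0,0,0,-1,0,-6,0],[0,0,0,-1,-3,-10,0],[0,0,0,-1,-8,-12,0],[0,0,0,-1,-12,-14,0],[0,0,0,-1,-12,-14,0],[0,0,0,-1,-12,-14,0]]'
python3 - <<'E'
from h import *
torque()
for n in("scene","top"):
    c=arm.read_camera(n);x,y=(180,125) if n=="scene" else (225,140)
    cv2.imwrite(f"pics/n{n}.png",cv2.resize(c["image"][y:y+100,x:x+120],None,fx=5,fy=5,interpolation=cv2.INTER_CUBIC))
E
```

```text
time: 24.22
eef_pos: [443.4, 59.6, 198.8]
tcp_rot: [2.864, 1.278, -0.03]
force: [-0.4, -0.1, 0.9]
width: 0.3
t 24.225 rel [-139.7   79.3] F [-0.4 -0.1  0.9] Mz -0.036 LxF 0.052 sum 0.016 w 0.3
```

View pics/nscene.png

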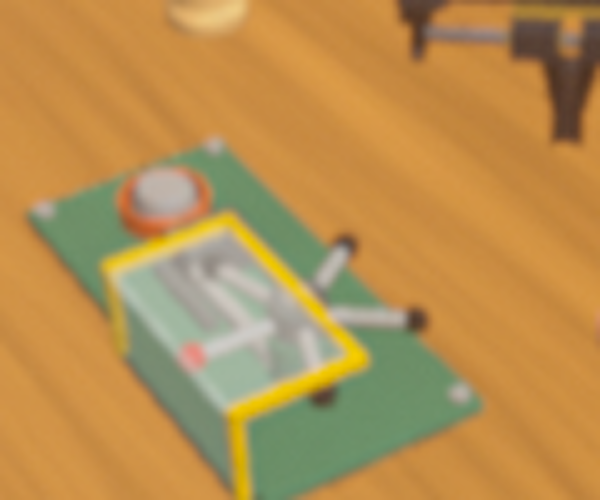

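View pics/ntop.png

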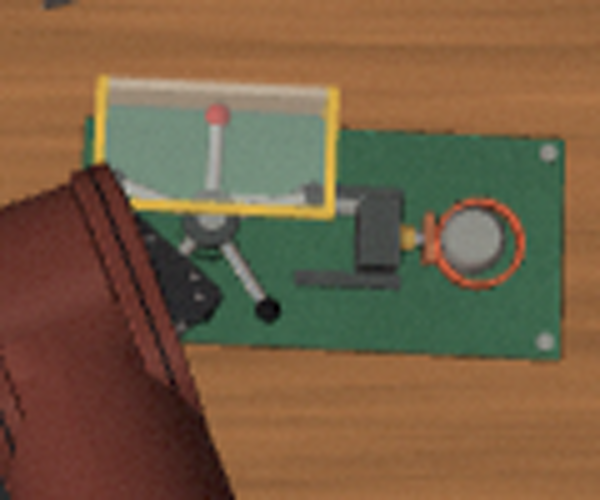

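```bash
python3 - <<'E'
from h import *
c=arm.read_camera("top")
for nm,uv in(("top red",(225+217/5,140+115/5)),("top black",(225+267/5,140+310/5))):
    w=ray(c,[uv],55)[0]-cl(0,85,55);print(nm,np.hypot(*w[:2]),np.degrees(np.arctan2(w@Y,-(w@X))))
c=arm.read_camera("scene")
for nm,uv in (("m",(180+417/5,125+313/5)),("n",(180+417/5,125+320/5)),("m blk2",(0,0)),("n blk2",(180+347/5,125+244/5))):
    w=ray(c,[uv],55)[0]-cl(0,85,55);print(nm,np.hypot(*w[:2]),np.degrees(np.arctan2(w@Y,-(w@X))))
E
```

```text
top red 74.34793541776395 -173.5557868063727
top black 78.58374971712173 -38.02136819881014
m 73.43542404660808 27.614984523100926
n 73.06245447707084 32.861844720472206
m blk2 2920.8109878193272 -97.6302068823958
n blk2 81.92567673466515 -37.211425141337116
```

```bash
python3 - <<'E'
from h import *
c=arm.read_camera("scene");cv2.imwrite("pics/z.png",c["image"])
E
```

```text
(no output)
```

View pics/z.png

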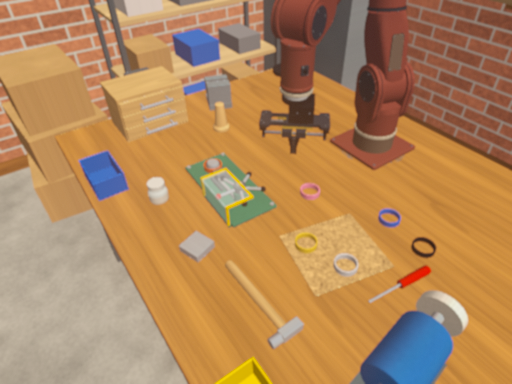

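Everything else is where it started, and the gripper is clear of the clamp.

```bash
python3 -c "
from rig import arm
print(arm.finish_job())"
```

```text
the job is handed in; nothing more can be done
None
```

The copper bangle is flat over the post and nipped by the jaw, and I handed the job in at about 24.5 s of the 72 s allowed. I released the bangle before touching the wheel, then turned the wheel clockwise in three spoke strokes to about 3.1 rad.

- **Nip:** I judged it by torque about the wheel axis. Free turning mostly read 0.41–0.45 N m, with single readings of 0.49 and 0.53. The last moving push read about 0.68, roughly 1.6 times free and slightly over your 1.5. A gentler held push of 0.60 left the wheel in place apart from about 0.7 mm of give. That puts the nip at an estimated 20–32 N, inside the wanted 12–48 N; I did not measure it directly.
- **Last pictures:** They show the pad, bangle wall and post in contact, and the other items looked unmoved. The gripper was clear of everything.
- **Checks that disagreed:** The cameras put the final wheel angle at 177–179° from the near spokes, but about 186° from the red ball seen through the guard. Before the grasp, the two cameras differed by about 2 mm on the bangle's position. The bangle also brushed the post at about 4 N while being lowered, which I corrected by shifting 2.5 mm.

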